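# Brush out the turned beaker and hold it up on the cam lift

### The job

Take the long yellow-handled brush out of its blue stand and brush out the dark wooden beaker sitting in the cam lift: twice all the way down to the bottom, drawing the brush back up to the beaker's rim after each stroke. Stand the brush back in its blue stand and let it go, then grip the red knob, swing the sprung cam lever until it points straight up, where the cam lifts the beaker highest, and finish while still holding it there. Leave the beaker in its nest and the other things on the bench where they are.

Things in the scene. Friction and masses are not known exactly. Their poses are not given: they have to be found in the camera images.
- cam_lift: Fixed lifting fixture: plywood foot 130 x 130 mm, two wooden cheeks, and on top an aluminium collar (86 mm outside diameter, 73 mm inside, top 103 mm above the bench). Origin: centre of the foot's underside, on the bench, on the vertical axis of collar and beaker. z up, -x is the front (roughly towards the robot), +y along the cam shaft; the lever is outside on the -y side.
- lever (a joint): Turn of cam and lever about the horizontal shaft, rad. 0: at rest on its lower stop, lever pointing to the fixture's -x and 0.30 rad (17 deg) above level. Grows as the lever swings up; 1.27: lever straight up, highest lift; beyond that the beaker sinks again, stop at 1.9. A spring (about 2 to 4 N at the knob) always drives it back to 0, so the lever drops when let go.
- lever_pivot (a point): Pivot of the lever, which is a 10 mm steel bar ending in a red barrel knob (a cylinder of 28 mm diameter and 30 mm length along the shaft direction, flat ends to pinch from above), its centre 120 mm from the shaft. This point: on the shaft axis, in the lever's plane, 45 mm above the bench and 95 mm to the fixture's -y side (44 mm from the cheek and 52 mm from the collar).
- lever_knob (a point): Centre of the red knob: at rest about 80 mm above the bench, straight up 165 mm. It moves on an arc of 120 mm radius round the pivot lever_pivot in the fixture's x-z plane.
- platen (a joint): Lift of the brass platen under the beaker, m: 0 at rest, 0.0127 at the highest point (18 mm eccentric).
- beaker: Dark turned wooden beaker, loose, standing on the platen inside the collar: 66 mm outside diameter, 58 mm bore, 80 mm tall, bottom 6 mm thick, about 0.14 kg. Origin: centre of its underside (78 mm above the bench at rest, rim at 158 mm). z along its axis, to the open mouth.
- brush: Round brush, standing upright in its stand: white bristle head 40 mm diameter (rigid, lower edge bevelled to 28 mm) from 0 to 70 mm, 8 mm steel stem, yellow handle 22 mm diameter from 100 to 178 mm, about 0.09 kg. Origin: centre of the head's lower end (the tip); z along the handle.
- brush_grip (a point): Point on the brush's axis in the yellow handle, 138 mm above the tip: where to grip it from above.
- brush_stand: Blue brush stand, fixed to the bench: round cup 66 mm outside diameter, 54 mm bore, 65 mm tall, inner floor 6 mm above the bench, on a 100 mm square foot 5 mm thick. Origin: centre of the underside. It may be left or right of the fixture, its place swapped with wax_tin.
- wax_tin: Bystander: green tin 72 mm diameter, 60 mm tall. Origin: centre of underside.
- sanding_block: Bystander: cork block 110 x 65 x 35 mm, beyond the fixture.
- spare_cup: Bystander: lighter wooden cup 70 mm diameter, 85 mm tall, beyond the fixture, empty; not the one to brush.
- glue_bottle: Bystander: yellow bottle 60 mm diameter, 170 mm tall, beyond the fixture.
- mallet: Bystander: hammer lying on the right of the bench.
- turnscrew: Bystander: screwdriver lying on the left of the bench.
- tape_roll: Bystander: blue ring 90 mm diameter, 25 mm tall, beyond the fixture on the right.
There are look-alikes about, which are no part of the job. Leave any pink or turquoise look-alike of the beaker alone.

How it is judged (in metres and radians):
On the way, in this order (a step that is already met when the one before it is completed fails the run):
1. first stroke: brush tip down at the beaker's bottom (horizontal distance between brush and beaker below 0.03 m and z of brush in the frame of beaker below 0.021 m), for 0.05 s.
2. brush drawn up to the rim (z of brush in the frame of beaker above 0.05 m), for 0.05 s.
3. second stroke: brush tip down at the bottom again (all of step 1), for 0.05 s.
4. brush drawn up to the rim again (z of brush in the frame of beaker above 0.05 m), for 0.05 s.
5. brush standing in its stand, let go (horizontal distance between brush and brush_stand below 0.02 m and z of brush in the frame of brush_stand below 0.016 m and angle between brush's own z axis and vertical below 0.35 rad and contact force between the fingers and brush below 0.1 N), for 0.2 s.
6. lever held straight up by the gripper (value of joint lever between 1.1 and 1.44 rad and contact force between the fingers and lever above 0.8 N and value of joint platen above 0.0118 m), for 0.3 s.
At the end, for the whole second after the job is handed in: Gripper holds the lever (over 0.8 N) within 0.17 rad of straight up, still; beaker upright on the raised platen, untouched; brush released in its stand (within 10 mm of its floor, tilt under 20 deg). Strokes: tip within 15 mm of the beaker's inner floor, then 50 mm above its underside (all of step 5 and all of step 6 and velocity of joint lever between -0.1 and 0.1 rad/s and linear speed of brush below 0.03 m/s and horizontal distance between beaker and cam_lift below 0.008 m and z of beaker in the frame of cam_lift between 0.0885 and 0.096 m and angle between beaker's own z axis and vertical below 0.12 rad and contact force between each of the arm, the fingers and beaker below 0.1 N); the arm keeps its last pose, push and grip.
It fails at once if another thing on the bench pushed away (distance of any of wax_tin, sanding_block, spare_cup, glue_bottle, mallet, turnscrew, tape_roll from where it was at the start of the episode above 0.03 m).
It fails at once if a tin, cup or bottle knocked over (angle between any of wax_tin, spare_cup, glue_bottle's own z axis and vertical above 0.5 rad).
It fails at once if beaker taken out of its nest (z of beaker in the frame of cam_lift above 0.115 m).
It also fails if it takes over 64 s, if anything falls off the work surface, if the arm or the gripper's body presses on something with over 40 N, if the wrist force passes 120 N, or if a joint passes its speed limit or range.

### The arm

A 7-joint arm with a two-finger parallel gripper is mounted at the origin on the work surface. World frame = base frame: x ahead of the robot, y to its left, z up, the work surface at z = 0. Lengths are in m, angles in degrees, forces in N, time in s.
With the tool pointing down it reaches from about 0.425 to 0.875 m from the base axis. Payload 8.4 kg.
Tool frame: the origin (TCP) lies midway between the tips of the shut fingers; the grasp point (between the pads) lies 19 mm behind it (env.pinch_z is the distance from the TCP to the grasp point, in m); z points along the fingers, y is the line along which they close (so a half turn about z gives the same grasp; the last joint's range is limited). The gripper opens to 85 mm and grips with 20 to 120 N. Pads are 22 mm wide; open, the fingers measure 114 mm over their backs; the gripper's body (76 mm by 85 mm) begins 54 mm behind the grasp point. The pads swing forward as they close: fully open they stand 13 mm farther back than shut.
Start: joints at [-78.621, 19.091, 2.286, 83.961, -0.768, 76.965, -3.352], TCP at [0.191, 0.621, 0.231] pointing down, gripper open.
Joint ranges: [-147.57, 147.57], [-21.85, 119.76], [-74.77, 79.35], [14.55, 137.4], [-85.83, 265.84], [4.83, 119.75], [-152.11, 152.11]. Speed limits (degrees/s): [127.2, 127.2, 159.86, 159.86, 180, 180, 180].

### API

Orientations are given as a 3x3 rotation matrix whose columns are the frame's x, y, z axes.
In Python, from cell import status, eyes, job, env gives the robot as it stands.
- The arm moves only by the shell command python3 -m handwheel 'ROWS' [OPENING] [FORCE]. ROWS is JSON, a list of rows, each a list of 6 numbers: the shift along the tool's x, y, z in m, then the turn, a rotation vector about the tool's x, y, z in rad. In form: [[tx, ty, tz, wx, wy, wz], ...]. A call has 1 to 20 rows; each row is the pose to reach, as a shift and turn from the pose commanded when the call began, along the tool's axes at that moment; what a row does not reach only later rows make up. A row lasts 1/12 s, in which the tool goes at most 41.7 mm and 7.16 degrees, less where a joint would pass 70% of its speed; a pose out of reach is approached as far as the arm can. A call with a gripper value outside its range is refused whole. OPENING is the closure, from 0 (fully open) to 1 (shut), set as the call begins (- or left out, the last holds). The fingers move at their own pace and stop on an object; FORCE is the grip in N (left out, the last holds). Time passes only in rows, so rows that repeat a pose let the fingers close. It gives the time, the measured TCP pose, the force, the opening and the grip force at its end, in the units of the state.
- status.observe(): the state, without advancing time (a new reading comes with each control period).
- eyes.get_image(name): name is "side" or "top"; returns (picture, depth): 400x640x3 uint8, red, green, blue; 400x640 float32, m along the optical axis (not along the pixel's ray), 0 where there is no reading.
- eyes.camera_params(name): a dict with "camera_matrix" (3x3 intrinsics, pixels), "world_from_camera" (4x4, takes a point from camera to world coordinates). Camera axes: x right, y down, z forward; pixel columns grow to the right and rows downward; lengths in m; the calibration is good to about 2 mm. A picture is of the moment at which its call begins. camera_params takes no time and is no camera call.
- job.finish_job(): hands the job in; it is judged then, once.
The state is a dict: "time_s": time; "joint_pos": joint angles; "qd": joint speeds; "tau": joint torques, N m; "eef_pos": TCP position; "eef_rot": TCP orientation; "ft_force": force on the tool from outside, world axes, zero at the start; "moment": the same for the moment, N m; "finger_gap": finger opening in m; "grip_force": force on a finger pad.
Only numpy, scipy, OpenCV 4.12 (cv2) and the standard library are available. Lean on these libraries where they do the work, as an engineer would, in place of code of your own. Each camera call takes 0.05 s, during which the arm holds its last target. There are 200 camera calls.

## Working session

There is one attempt and no reset: what is moved stays moved. The work goes in short steps, Python scripts to look and compute and a shell command to move; the robot and the scene stay as the last step left them, time stands still between calls to the robot, and variables do not carry over. Pictures are saved under pics/ and viewed, at most 10 in all, crops included, and the job is handed in when it is done.

```bash
ls; mkdir -p pics
python3 - <<'E'
from cell import status,eyes,env
import cv2,numpy as np
s=status.observe();print(s['time_s'],s['eef_pos'],np.round(s['eef_rot'],3),s['finger_gap'],env.pinch_z)
for n in('side','top'):
    im,d=eyes.get_image(n);np.savez(f'pics/{n}0.npz',im=im,d=d);cv2.imwrite(f'pics/{n}0.png',im[:,:,::-1])
    p=eyes.camera_params(n);print(np.round(p['camera_matrix'],1).tolist(),np.round(p['world_from_camera'],3).tolist(),(d>0).mean())
E
```

```text
pics
0.0 [0.19059542 0.62093838 0.23041673] [[-0.956  0.293 -0.   ]
 [ 0.293  0.956 -0.002]
 [-0.    -0.002 -1.   ]] 0.08555920229905657 0.0187
[[365.4, 0.0, 327.4], [0.0, 365.4, 200.3], [0.0, 0.0, 1.0]] [[0.797, -0.441, 0.413, 0.101], [-0.604, -0.563, 0.563, -0.732], [-0.016, -0.698, -0.716, 1.002], [0.0, 0.0, 0.0, 1.0]] 0.98848828125
[[437.9, 0.0, 322.0], [0.0, 437.9, 196.8], [0.0, 0.0, 1.0]] [[-0.091, -0.972, 0.216, 0.367], [-0.996, 0.089, -0.022, -0.019], [0.002, -0.217, -0.976, 1.305], [0.0, 0.0, 0.0, 1.0]] 0.995984375
```

View pics/side0.png

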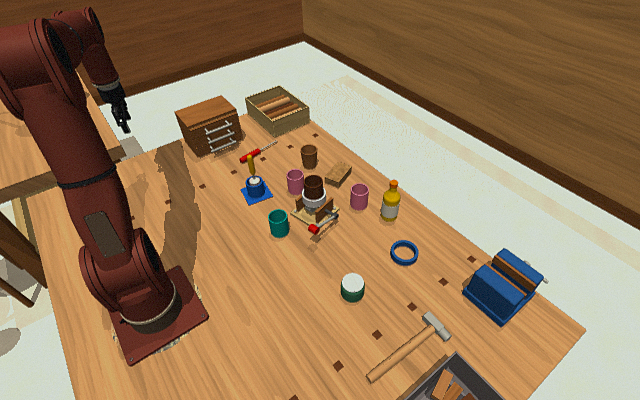

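View pics/top0.png

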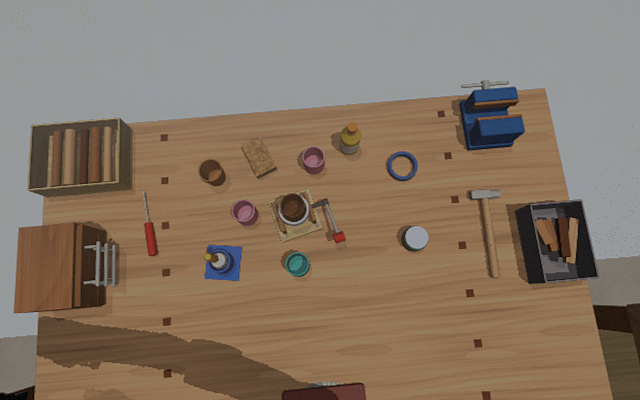

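Candidates in the side and top views:
- Brush: yellow handle at side (252,165) and top (212,257). The yellow glue bottle at side (391,203) and top (350,140) could be mistaken for it.
- Beaker: dark, in the white collar, at side (314,188) and top (293,208). Look-alikes are pink at side (295,181) and (359,196), turquoise at side (279,224), and the spare cup at side (309,155).
- Knob: red, at side (314,229) and top (339,238). The red screwdriver handle is at side (249,156).

I choose the handle in the blue stand, the dark beaker in the collar and the red knob beside the lift.

```bash
cat > h.py <<'E'
import numpy as np,cv2
from cell import status,eyes,env
def cloud(n,d):
    p=eyes.camera_params(n);K=p['camera_matrix'];T=np.array(p['world_from_camera'])
    v,u=np.mgrid[:400,:640]
    c=np.stack([(u-K[0][2])/K[0][0]*d,(v-K[1][2])/K[1][1]*d,d],-1)
    return c@T[:3,:3].T+T[:3,3]
def ray(n,u,v,z):
    p=eyes.camera_params(n);K=p['camera_matrix'];T=np.array(p['world_from_camera'])
    r=T[:3,:3]@np.array([(u-K[0][2])/K[0][0],(v-K[1][2])/K[1][1],1]);return T[:3,3]+r*(z-T[2,3])/r[2]
def circ(P):
    A=np.c_[2*P[:,:2],np.ones(len(P))];b=(P[:,:2]**2).sum(1);x=np.linalg.lstsq(A,b,rcond=None)[0]
    return np.r_[x[:2],np.sqrt(x[2]+x[0]**2+x[1]**2)]
E
python3 - <<'E'
from h import *
f={}
for n,R in(('side',(235,140,350,250)),('top',(195,180,355,285))):
    q=np.load(f'pics/{n}0.npz');im,d=q['im'],q['d'];W=cloud(n,d);H=cv2.cvtColor(im,cv2.COLOR_RGB2HSV)
    box=np.zeros((400,640),bool);box[R[1]:R[3],R[0]:R[2]]=1
    h,s,v=[H[...,i].astype(int) for i in range(3)]
    z=W[...,2]
    M={'yellow':(h>14)&(h<32)&(s>150)&(z>.09)&(W[...,1]>.15),'blue':(h>100)&(h<130)&(s>120),'bluecup':(h>100)&(h<130)&(s>120)&(z>.055)&(z<.08),'bluefoot':(h>100)&(h<130)&(s>120)&(z<.012),
     'red':((h<5)|(h>174))&(s>180)&(z>.05)&(W[...,1]<.05),'rim':(z>.15)&(z<.17)&(W[...,1]<.12),'collar':(z>.097)&(z<.108)&(s<60)&(v>100),
     'white':(s<60)&(v>130)&(W[...,1]>.15)}
    for k,m in M.items():
        m=m&box;P=W[m]
        if len(P)<5: print(n,k,len(P));continue
        vv,uu=np.nonzero(m)
        print(n,k,len(P),'med',np.median(P,0).round(4),'min',np.percentile(P,3,0).round(3),'max',np.percentile(P,97,0).round(3),'circ',circ(P).round(4),'px',uu.mean().round(1),vv.mean().round(1))
    c=im[R[1]:R[3],R[0]:R[2]];f[n]=cv2.resize(c,None,fx=4,fy=4,interpolation=cv2.INTER_CUBIC)[:,:,::-1]
a=f['side'];b=cv2.resize(f['top'],(460*160//160,460*105//160));
cv2.imwrite('pics/crop.png',np.hstack([cv2.resize(a,(380,363)),cv2.copyMakeBorder(cv2.resize(b,(420,276)),0,87,0,0,0)]))
E
```

```text
side yellow 112 med [0.4836 0.2538 0.1493] min [0.476 0.248 0.108] max [0.494 0.264 0.184] circ [0.4852 0.2582 0.0079] px 250.7 164.5
side blue 476 med [0.4706 0.2362 0.0105] min [0.436 0.212 0.001] max [0.528 0.301 0.065] circ [ 0.2842 -0.1347  0.4271] px 255.9 191.8
side bluecup 81 med [0.4751 0.243  0.0616] min [0.452 0.228 0.056] max [0.512 0.288 0.068] circ [0.4831 0.259  0.0299] px 254.2 183.6
side bluefoot 246 med [0.466  0.2362 0.0047] min [0.433 0.21  0.001] max [0.532 0.309 0.01 ] circ [0.4837 0.262  0.047 ] px 256.4 195.2
side red 86 med [ 0.5157 -0.0864  0.0902] min [ 0.503 -0.099  0.076] max [0.616 0.02  0.134] circ [ 0.7086 -0.608   0.5659] px 312.0 223.6
side rim 96 med [0.6063 0.0372 0.1557] min [0.574 0.006 0.15 ] max [0.636 0.068 0.16 ] circ [0.605  0.0366 0.0306] px 313.0 181.3
side collar 81 med [0.5812 0.015  0.1009] min [ 0.564 -0.003  0.098] max [0.643 0.07  0.105] circ [0.6047 0.0375 0.0392] px 313.0 196.9
side white 135 med [0.6734 0.4848 0.0097] min [ 0.469  0.244 -0.759] max [1.641 1.121 0.076] circ [1.382  0.2174 0.8769] px 296.2 160.1
top yellow 81 med [0
[... 350 characters left out ...]
607 0.03  ] px 219.6 262.0
top bluefoot 540 med [0.4642 0.2407 0.0052] min [0.435 0.212 0.   ] max [0.532 0.31  0.01 ] circ [0.4846 0.2623 0.0478] px 226.3 264.6
top red 74 med [ 0.5165 -0.0819  0.0931] min [ 0.506 -0.096  0.085] max [ 0.529 -0.069  0.097] circ [ 0.5173 -0.0821  0.0107] px 338.8 236.9
top rim 128 med [0.6109 0.0398 0.1579] min [0.575 0.008 0.152] max [0.638 0.069 0.162] circ [0.606  0.0387 0.0308] px 291.2 204.1
top collar 126 med [0.5852 0.03   0.103 ] min [ 0.565 -0.001  0.098] max [0.631 0.08  0.107] circ [0.6061 0.0388 0.0398] px 294.4 214.2
top white 102 med [0.4822 0.2544 0.0726] min [0.469 0.243 0.066] max [0.505 0.271 0.078] circ [0.5116 0.2161 0.0501] px 219.7 259.8
```

View pics/crop.png

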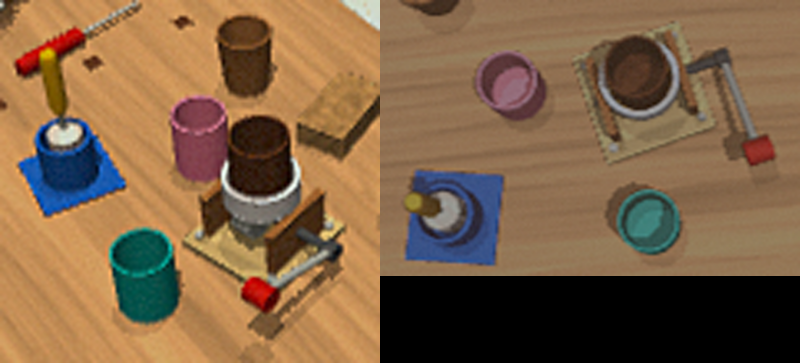

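The crop confirms the choice: yellow-handled brush in the blue cup, dark beaker in the collar, red knob at the lever's end. The measurements agree between views:
- **Handle axis:** about (0.4855, 0.260), top at 0.185.
- **Stand:** (0.484, 0.2605).
- **Beaker:** (0.6055, 0.038), rim at 0.158.
- **Knob:** (0.5165, -0.083), which gives a fixture yaw of about +14°.

Next I work out the first shift.

```bash
cat >> h.py <<'E'
def to(p,yd=None):
    "shift (tool axes) to TCP world p; tool-y heading yd deg, tool straight down"
    s=status.observe();R=np.array(s['eef_rot']);d=R.T@(np.array(p)-s['eef_pos'])
    from scipy.spatial.transform import Rotation as Q
    w=np.zeros(3)
    if yd is not None:
        a=np.radians(yd);y=np.array([np.cos(a),np.sin(a),0]);z=np.array([0,0,-1.]);w=Q.from_matrix(R.T@np.c_[np.cross(y,z),y,z]).as_rotvec()
    print('t',round(s['time_s'],2),'pos',np.round(s['eef_pos'],4),'gap',round(s['finger_gap'],4),'F',np.round(s['ft_force'],1),'grip',s['grip_force'],'-> shift',d.round(4),'turn',w.round(4))
E
python3 -c "
from h import *
to([.4855,.26,.23],104)"
```

```text
t 0.1 pos [0.1906 0.621  0.2305] gap 0.0854 F [ 0.6 -0.4  0.5] grip 0.0 -> shift [-0.3878 -0.2586  0.0009] turn [-1.500e-03 -3.000e-04 -5.421e-01]
```

```bash
python3 -m handwheel '[[-0.02,-0.013,0,0,0,-0.03],[-0.05,-0.033,0,0,0,-0.08],[-0.08,-0.053,0,0,0,-0.13],[-0.11,-0.073,0,0,0,-0.18],[-0.14,-0.093,0,0,0,-0.23],[-0.17,-0.113,0,0,0,-0.28],[-0.2,-0.133,0,0,0,-0.33],[-0.23,-0.153,0,0,0,-0.38],[-0.26,-0.173,0,0,0,-0.43],[-0.29,-0.193,0,0,0,-0.48],[-0.32,-0.213,0,0,0,-0.53],[-0.35,-0.233,0,0,0,-0.542],[-0.37,-0.247,0,-0.001,0,-0.542],[-0.383,-0.255,0,-0.001,0,-0.542],[-0.3878,-0.2586,0,-0.0015,0,-0.542],[-0.3878,-0.2586,0,-0.0015,0,-0.542],[-0.3878,-0.2586,0,-0.0015,0,-0.542],[-0.3878,-0.2586,0,-0.0015,0,-0.542]]' 0
python3 -c "
from h import *
to([.4855,.26,.125],104)"
```

```text
time_s: 1.6
eef_pos: [0.4845, 0.2619, 0.2311]
eef_rot: [[-0.97, -0.244, -0.001], [-0.244, 0.97, 0.002], [0.0, 0.002, -1.0]]
ft_force: [-0.2, 0.7, 0.1]
finger_gap: 0.0854
grip_force: 0.0
t 1.6 pos [0.4845 0.2619 0.2311] gap 0.0854 F [-0.2  0.7  0.1] grip 0.0 -> shift [-0.0005 -0.0022  0.1061] turn [ 0.0018 -0.0002  0.002 ]
```

```bash
python3 -m handwheel '[[0,-0.001,0.015,0,0,0],[0,-0.002,0.035,0,0,0],[0,-0.002,0.055,0,0,0],[0,-0.002,0.075,0,0,0],[0,-0.002,0.092,0,0,0],[0,-0.002,0.102,0,0,0],[0,-0.002,0.106,0,0,0],[0,-0.002,0.106,0,0,0],[0,-0.002,0.106,0,0,0]]' 0
python3 -m handwheel '[[0,0,0,0,0,0],[0,0,0,0,0,0],[0,0,0,0,0,0],[0,0,0,0,0,0],[0,0,0,0,0,0],[0,0,0,0,0,0],[0,0,0,0,0,0],[0,0,0,0,0,0],[0,0,0,0,0,0],[0,0,0,0,0,0]]' 1 50
```

```text
time_s: 2.35
eef_pos: [0.4862, 0.2592, 0.126]
eef_rot: [[-0.97, -0.242, 0.001], [-0.242, 0.97, 0.002], [-0.001, 0.002, -1.0]]
ft_force: [0.4, 0.3, 0.3]
finger_gap: 0.0851
grip_force: 0.0
time_s: 3.18
eef_pos: [0.4862, 0.2589, 0.1256]
eef_rot: [[-0.97, -0.242, 0.001], [-0.242, 0.97, 0.002], [-0.001, 0.002, -1.0]]
ft_force: [-0.5, 1.2, 4.4]
finger_gap: 0.0203
grip_force: 49.1
```

```bash
python3 -m handwheel '[[0,0,-0.005,0,0,0],[0,0,-0.015,0,0,0],[0,0,-0.03,0,0,0],[0,0,-0.05,0,0,0],[0,0,-0.07,0,0,0],[0,0,-0.09,0,0,0],[0,0,-0.11,0,0,0],[0,0,-0.13,0,0,0],[0,0,-0.15,0,0,0],[0,0,-0.17,0,0,0],[0,0,-0.185,0,0,0],[0,0,-0.195,0,0,0],[0,0,-0.2,0,0,0],[0,0,-0.2,0,0,0],[0,0,-0.2,0,0,0],[0,0,-0.2,0,0,0]]'
python3 - <<'E'
from h import *
im,d=eyes.get_image('side');W=cloud('side',d);s=status.observe();e=np.array(s['eef_pos'])
H=cv2.cvtColor(im,cv2.COLOR_RGB2HSV)
near=(np.hypot(W[...,0]-e[0],W[...,1]-e[1])<.05)&(W[...,2]>.12)
w=near&(H[...,1]<80)&(H[...,2]>120)&(W[...,2]<e[2]-.05)
P=W[w];print(e,len(P),P.mean(0).round(4),np.percentile(P,2,0).round(4),np.percentile(P,98,0).round(4),'circ',circ(P))
for a,b in((.19,.225),(.225,.26),(.26,.29)):
    q=P[(P[:,2]>a)&(P[:,2]<b)]
    if len(q)>8:print(a,circ(q).round(4),len(q),np.median(q,0).round(4))
v,u=np.nonzero(near);cv2.imwrite('pics/lift.png',cv2.resize(im[v.min()-40:v.max()+20,u.min()-50:u.max()+50],None,fx=4,fy=4)[:,:,::-1])
to([.6055,.038,e[2]],104)
E
```

```text
time_s: 4.52
eef_pos: [0.4857, 0.2581, 0.3242]
eef_rot: [[-0.97, -0.242, -0.001], [-0.242, 0.97, 0.0], [0.001, 0.001, -1.0]]
ft_force: [0.8, 0.5, -0.8]
finger_gap: 0.0208
grip_force: 48.8
[0.48564566 0.25807141 0.32419479] 51 [0.4829 0.2512 0.2692] [0.4696 0.2386 0.2631] [0.5003 0.2671 0.274 ] circ [0.48459989 0.25397364 0.01250619]
0.26 [0.4847 0.2542 0.0125] 50 [0.4805 0.2503 0.27  ]Traceback (most recent call last):
  File "<stdin>", line 10, in <module>
cv2.error: OpenCV(4.12.0) /io/opencv/modules/imgproc/src/resize.cpp:4208: error: (-215:Assertion failed) !ssize.empty() in function 'resize'
```

Run:
```python
from h import *
e=np.array(status.observe()['eef_pos'])
for n in('side','top'):
    im,d=eyes.get_image(n);W=cloud(n,d)
    near=(np.hypot(W[...,0]-e[0],W[...,1]-e[1])<.05)&(W[...,2]>.12)&(W[...,2]<.29)
    P=W[near]
    for a in np.arange(.19,.28,.02):
        q=P[(P[:,2]>a)&(P[:,2]<a+.02)]
        if len(q)>8:print(n,a.round(2),len(q),circ(q).round(4),np.median(q,0).round(4),q.min(0).round(3),q.max(0).round(3))
    if n=='side':
        v,u=np.nonzero(near);cv2.imwrite('pics/lift.png',cv2.resize(im[max(0,int(v.mean())-50):int(v.mean())+50,int(u.mean())-60:int(u.mean())+60],None,fx=4,fy=4)[:,:,::-1])
to([.6055,.038,e[2]],104)
```

```text
side 0.21 51 [0.4857 0.258  0.019 ] [0.479  0.2426 0.2212] [0.465 0.237 0.212] [0.504 0.263 0.23 ]
side 0.23 56 [0.486  0.258  0.0189] [0.4792 0.2432 0.2405] [0.466 0.236 0.23 ] [0.505 0.27  0.25 ]
side 0.25 76 [0.4853 0.2564 0.0167] [0.4796 0.2452 0.2627] [0.466 0.237 0.251] [0.505 0.271 0.27 ]
side 0.27 40 [0.4844 0.2556 0.0095] [0.4847 0.2547 0.2741] [0.468 0.243 0.27 ] [0.498 0.268 0.29 ]
top 0.21 32 [0.4874 0.2609 0.0206] [0.4803 0.2436 0.2218] [0.467 0.239 0.215] [0.503 0.264 0.23 ]
top 0.23 33 [0.4874 0.2602 0.0202] [0.4784 0.2436 0.2413] [0.467 0.239 0.232] [0.504 0.259 0.25 ]
top 0.25 73 [0.4864 0.2588 0.0179] [0.4768 0.246  0.2667] [0.467 0.239 0.251] [0.499 0.278 0.27 ]
top 0.27 83 [0.4843 0.2582 0.0115] [0.4803 0.2533 0.2729] [0.47  0.242 0.27 ] [0.495 0.275 0.278]
t 4.67 pos [0.4858 0.2581 0.3245] gap 0.0206 F [ 0.   0.  -0.3] grip 48.783487379550934 -> shift [-0.0629 -0.2425  0.    ] turn [ 0.0008 -0.0009 -0.0002]
```

View pics/lift.png

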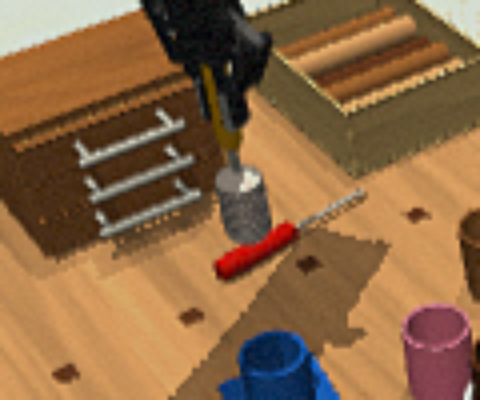

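The crop shows the brush hanging plumb from the fingers, its head well clear of the blue cup. The head axis is at (0.486, 0.259), in line with the TCP. The tip is 0.119 below the TCP. Now over the beaker.

```bash
python3 -m handwheel '[[-0.003,-0.01,0,0,0,0],[-0.007,-0.027,0,0,0,0],[-0.012,-0.047,0,0,0,0],[-0.017,-0.067,0,0,0,0],[-0.022,-0.087,0,0,0,0],[-0.028,-0.107,0,0,0,0],[-0.033,-0.127,0,0,0,0],[-0.038,-0.147,0,0,0,0],[-0.043,-0.167,0,0,0,0],[-0.048,-0.187,0,0,0,0],[-0.053,-0.207,0,0,0,0],[-0.058,-0.225,0,0,0,0],[-0.061,-0.236,0,0,0,0],[-0.063,-0.242,0,0,0,0],[-0.063,-0.2425,0,0,0,0],[-0.063,-0.2425,0,0,0,0],[-0.063,-0.2425,0,0,0,0]]'
python3 - <<'E'
from h import *
e=np.array(status.observe()['eef_pos'])
for n in('side','top'):
    im,d=eyes.get_image(n);W=cloud(n,d)
    near=(np.hypot(W[...,0]-e[0],W[...,1]-e[1])<.05)&(W[...,2]>.12)&(W[...,2]<.29)
    P=W[near]
    for a,b in((.145,.165),(.21,.25)):
        q=P[(P[:,2]>a)&(P[:,2]<b)]
        if len(q)>8:print(n,len(q),circ(q).round(4))
to([.6055,.038,.211],104)
E
```

```text
time_s: 6.08
eef_pos: [0.6055, 0.0394, 0.3249]
eef_rot: [[-0.97, -0.243, -0.0], [-0.243, 0.97, 0.002], [-0.0, 0.002, -1.0]]
ft_force: [0.7, 0.9, -0.8]
finger_gap: 0.0205
grip_force: 48.8
side 134 [0.605  0.0364 0.031 ]
side 106 [0.6046 0.0385 0.0179]
t 6.18 pos [0.6055 0.0394 0.325 ] gap 0.0206 F [-0.8  0.3 -0.6] grip 48.83256107568741 -> shift [ 0.0004 -0.0016  0.114 ] turn [0.0019 0.0004 0.0015]
```

```bash
python3 -m handwheel '[[0,-0.0015,0.008,0,0,0],[0,-0.0015,0.023,0,0,0],[0,-0.0015,0.038,0,0,0],[0,-0.0015,0.053,0,0,0],[0,-0.0015,0.068,0,0,0],[0,-0.0015,0.083,0,0,0],[0,-0.0015,0.095,0,0,0],[0,-0.0015,0.104,0,0,0],[0,-0.0015,0.11,0,0,0],[0,-0.0015,0.114,0,0,0],[0,-0.0015,0.116,0,0,0],[0,-0.0015,0.117,0,0,0],[0,-0.0015,0.117,0,0,0],[0,-0.0015,0.117,0,0,0],[0,-0.0015,0.117,0,0,0]]'
```

```text
time_s: 7.43
eef_pos: [0.6064, 0.0369, 0.2085]
eef_rot: [[-0.97, -0.242, 0.001], [-0.242, 0.97, 0.002], [-0.001, 0.001, -1.0]]
ft_force: [-0.3, 0.5, -0.3]
finger_gap: 0.0207
grip_force: 48.9
```

```bash
python3 -m handwheel '[[0,0,0.002,0,0,0],[0,0,0.003,0,0,0],[0,0,0.003,0,0,0],[0,0,0.003,0,0,0]]'
python3 -m handwheel '[[0,0,-0.006,0,0,0],[0,0,-0.018,0,0,0],[0,0,-0.033,0,0,0],[0,0,-0.048,0,0,0],[0,0,-0.06,0,0,0],[0,0,-0.066,0,0,0],[0,0,-0.068,0,0,0],[0,0,-0.068,0,0,0],[0,0,-0.068,0,0,0],[0,0,-0.068,0,0,0]]'
python3 -m handwheel '[[0,0,0.006,0,0,0],[0,0,0.018,0,0,0],[0,0,0.033,0,0,0],[0,0,0.048,0,0,0],[0,0,0.06,0,0,0],[0,0,0.066,0,0,0],[0,0,0.068,0,0,0],[0,0,0.068,0,0,0],[0,0,0.068,0,0,0],[0,0,0.068,0,0,0],[0,0,0.068,0,0,0]]'
python3 -m handwheel '[[0,0,-0.006,0,0,0],[0,0,-0.018,0,0,0],[0,0,-0.033,0,0,0],[0,0,-0.048,0,0,0],[0,0,-0.06,0,0,0],[0,0,-0.066,0,0,0],[0,0,-0.071,0,0,0],[0,0,-0.08,0,0,0],[0,0,-0.095,0,0,0],[0,0,-0.108,0,0,0],[0,0,-0.115,0,0,0],[0,0,-0.118,0,0,0],[0,0,-0.118,0,0,0],[0,0,-0.118,0,0,0],[0,0,-0.118,0,0,0]]'
python3 -c "
from h import *
to([.4845,.2605,.325],104)"
```

```text
time_s: 7.77
eef_pos: [0.6061, 0.0369, 0.2049]
eef_rot: [[-0.97, -0.242, -0.0], [-0.242, 0.97, 0.001], [-0.0, 0.001, -1.0]]
ft_force: [0.5, -0.7, -0.5]
finger_gap: 0.0205
grip_force: 48.9
time_s: 8.6
eef_pos: [0.6058, 0.0368, 0.2721]
eef_rot: [[-0.97, -0.242, -0.001], [-0.242, 0.97, 0.001], [0.001, 0.001, -1.0]]
ft_force: [-0.3, 0.0, -2.2]
finger_gap: 0.0204
grip_force: 48.9
time_s: 9.52
eef_pos: [0.6063, 0.0369, 0.2053]
eef_rot: [[-0.97, -0.242, 0.001], [-0.242, 0.97, 0.002], [-0.001, 0.001, -1.0]]
ft_force: [-1.2, -0.2, 0.3]
finger_gap: 0.0206
grip_force: 48.9
time_s: 10.77
eef_pos: [0.6058, 0.0368, 0.322]
eef_rot: [[-0.97, -0.242, -0.001], [-0.242, 0.97, 0.001], [0.001, 0.001, -1.0]]
ft_force: [-0.3, -0.4, 0.1]
finger_gap: 0.0206
grip_force: 48.9
t 10.77 pos [0.6058 0.0368 0.322 ] gap 0.0206 F [-0.3 -0.4  0.1] grip 48.86066436767578 -> shift [ 0.0636  0.2464 -0.0025] turn [ 0.0015 -0.001  -0.0001]
```

```bash
python3 -m handwheel '[[0.003,0.01,0,0,0,0],[0.007,0.027,0,0,0,0],[0.012,0.047,0,0,0,0],[0.017,0.067,0,0,0,0],[0.022,0.087,0,0,0,0],[0.028,0.107,0,0,0,0],[0.033,0.127,0,0,0,0],[0.038,0.147,0,0,0,0],[0.043,0.167,0,0,0,0],[0.048,0.187,0,0,0,0],[0.053,0.207,0,0,0,0],[0.058,0.225,0,0,0,0],[0.062,0.238,0,0,0,0],[0.0635,0.245,0,0,0,0],[0.0635,0.246,0,0,0,0],[0.0635,0.246,0,0,0,0],[0.0635,0.246,0,0,0,0]]'
python3 - <<'E'
from h import *
e=np.array(status.observe()['eef_pos'])
for n in('side','top'):
    im,d=eyes.get_image(n);W=cloud(n,d)
    near=(np.hypot(W[...,0]-e[0],W[...,1]-e[1])<.05)&(W[...,2]<.29)
    P=W[near]
    for a,b in((.02,.063),(.21,.25)):
        q=P[(P[:,2]>a)&(P[:,2]<b)]
        if len(q)>8:print(n,len(q),circ(q).round(4))
to([.4845,.2605,.126],104)
E
```

```text
time_s: 12.18
eef_pos: [0.4855, 0.2591, 0.3232]
eef_rot: [[-0.971, -0.24, 0.0], [-0.24, 0.971, 0.001], [-0.0, 0.001, -1.0]]
ft_force: [0.5, -0.2, -0.8]
finger_gap: 0.0208
grip_force: 48.9
side 252 [0.4826 0.2584 0.03  ]
side 110 [0.4863 0.2596 0.0191]
top 148 [0.484  0.2591 0.0297]
top 63 [0.4875 0.2615 0.0204]
t 12.28 pos [0.4856 0.259  0.3233] gap 0.0203 F [ 0.4  0.6 -1.2] grip 48.89414727687836 -> shift [0.0008 0.0015 0.1973] turn [ 0.0011  0.0005 -0.0019]
```

```bash
python3 -m handwheel '[[0.001,0,0.01,0,0,0],[0.002,0,0.03,0,0,0],[0.002,0,0.05,0,0,0],[0.002,0,0.07,0,0,0],[0.002,0,0.09,0,0,0],[0.002,0,0.11,0,0,0],[0.002,0,0.13,0,0,0],[0.002,0,0.15,0,0,0],[0.002,0,0.167,0,0,0],[0.002,0,0.18,0,0,0],[0.002,0,0.189,0,0,0],[0.002,0,0.194,0,0,0],[0.002,0,0.197,0,0,0],[0.002,0,0.197,0,0,0],[0.002,0,0.197,0,0,0]]'
python3 -c "
from h import *
to([.4845,.2605,.126],104)"
```

```text
time_s: 13.53
eef_pos: [0.4835, 0.26, 0.1269]
eef_rot: [[-0.97, -0.242, 0.001], [-0.242, 0.97, 0.002], [-0.001, 0.002, -1.0]]
ft_force: [-0.5, -0.2, -1.2]
finger_gap: 0.0208
grip_force: 48.8
t 13.53 pos [0.4835 0.26   0.1269] gap 0.0208 F [-0.5 -0.2 -1.2] grip 48.83256733417511 -> shift [-0.001   0.0002  0.0009] turn [ 0.0018  0.0013 -0.0003]
```

Now release gently (partial opening first) and back out straight up.

```bash
python3 -m handwheel '[[0,0,0.001,0,0,0],[0,0,0.001,0,0,0],[0,0,0.001,0,0,0],[0,0,0.001,0,0,0]]'
python3 -m handwheel '[[0,0,0,0,0,0],[0,0,0,0,0,0],[0,0,0,0,0,0],[0,0,0,0,0,0],[0,0,0,0,0,0],[0,0,0,0,0,0],[0,0,0,0,0,0],[0,0,0,0,0,0]]' 0.3 20
python3 -m handwheel '[[0,0,-0.005,0,0,0],[0,0,-0.015,0,0,0],[0,0,-0.03,0,0,0],[0,0,-0.05,0,0,0],[0,0,-0.07,0,0,0],[0,0,-0.09,0,0,0],[0,0,-0.11,0,0,0],[0,0,-0.125,0,0,0],[0,0,-0.133,0,0,0],[0,0,-0.135,0,0,0],[0,0,-0.135,0,0,0],[0,0,-0.135,0,0,0]]'
python3 - <<'E'
from h import *
f=[]
for n,R in(('side',(225,130,345,250)),('top',(195,180,355,285))):
    im,d=eyes.get_image(n);W=cloud(n,d);np.savez(f'pics/{n}1.npz',im=im,d=d)
    H=cv2.cvtColor(im,cv2.COLOR_RGB2HSV);h,s,v=[H[...,i].astype(int) for i in range(3)];z=W[...,2]
    near=np.hypot(W[...,0]-.485,W[...,1]-.26)<.05
    y=near&(h>14)&(h<32)&(s>150)&(z>.09)&(z<.2);P=W[y]
    if len(P)>6:print(n,'handle',len(P),np.median(P,0).round(4),P[:,2].max().round(3),circ(P).round(4))
    r=((h<5)|(h>174))&(s>150)&(z>.04)&(z<.12)&(np.hypot(W[...,0]-.5165,W[...,1]+.083)<.04);P=W[r];vv,uu=np.nonzero(r)
    print(n,'knob',len(P),np.median(P,0).round(4),P.min(0).round(4),P.max(0).round(4),'px',uu.mean(),vv.mean(),(ray(n,uu.mean(),vv.mean(),.086)).round(4))
    f.append(cv2.resize(im[R[1]:R[3],R[0]:R[2]],(390,390 if n=='side' else 256)))
f[1]=cv2.copyMakeBorder(f[1],0,134,0,0,0);cv2.imwrite('pics/rel.png',np.hstack(f)[:,:,::-1])
to([.5165,-.083,.26],104)
E
```

```text
time_s: 13.87
eef_pos: [0.4833, 0.26, 0.1257]
eef_rot: [[-0.97, -0.242, 0.001], [-0.242, 0.97, 0.002], [-0.001, 0.002, -1.0]]
ft_force: [0.5, 0.2, -0.9]
finger_gap: 0.0207
grip_force: 48.9
time_s: 14.53
eef_pos: [0.4831, 0.2599, 0.1253]
eef_rot: [[-0.97, -0.242, 0.0], [-0.242, 0.97, 0.001], [-0.0, 0.001, -1.0]]
ft_force: [-0.1, -0.2, 1.2]
finger_gap: 0.0598
grip_force: 0.0
time_s: 15.53
eef_pos: [0.4828, 0.2595, 0.2595]
eef_rot: [[-0.97, -0.242, -0.001], [-0.242, 0.97, 0.001], [0.001, 0.001, -1.0]]
ft_force: [0.5, 0.2, -0.8]
finger_gap: 0.0595
grip_force: 0.0
side handle 111 [0.4808 0.2539 0.1497] 0.185 [0.4826 0.2581 0.008 ]
side knob 76 [ 0.5139 -0.088   0.0902] [ 0.5024 -0.1001  0.0728] [ 0.5327 -0.071   0.096 ] px 313.36842105263156 228.5921052631579 [ 0.5159 -0.0853  0.086 ]
top handle 90 [0.4822 0.2566 0.1767] 0.187 [0.4835 0.2601 0.0074]
top knob 85 [ 0.5168 -0.0821  0.0927] [ 0.5038 -0.0965  0.0809] [ 0.5297 -0.0665  0.0998] px 338.8 236.75294117647059 [ 0.518  -0.0824  0.086 ]
t 15.63 pos [0.4827 0.2594 0.2592] gap 0.0595 F [-0.4  0.9 -0.4] grip 0.0 -> shift [ 0.05   -0.3405 -0.0009] turn [ 0.0007 -0.0012 -0.0001]
```

View pics/rel.png

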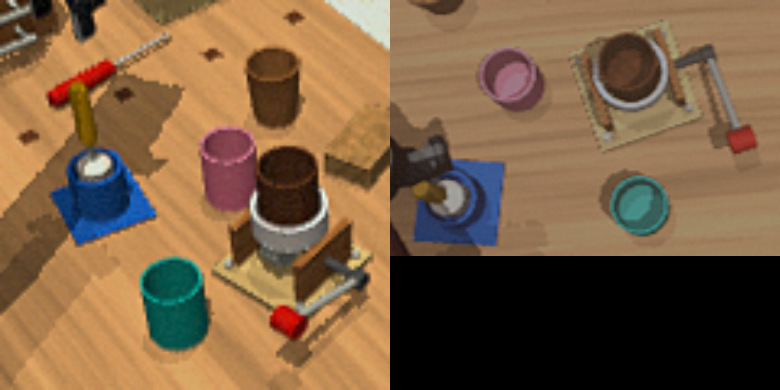

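The picture shows the brush upright and released in the blue cup, and the beaker in its nest. The knob centre is at (0.517, -0.082, 0.080), as expected from the fixture's geometry.

```bash
python3 -m handwheel '[[0.001,-0.01,0,0,0,0],[0.004,-0.03,0,0,0,0],[0.007,-0.055,0,0,0,0],[0.011,-0.08,0,0,0,0],[0.015,-0.105,0,0,0,0],[0.018,-0.13,0,0,0,0],[0.022,-0.155,0,0,0,0],[0.026,-0.18,0,0,0,0],[0.03,-0.205,0,0,0,0],[0.033,-0.23,0,0,0,0],[0.037,-0.255,0,0,0,0],[0.041,-0.28,0,0,0,0],[0.044,-0.305,0,0,0,0],[0.047,-0.325,0,0,0,0],[0.049,-0.335,0,0,0,0],[0.0497,-0.3397,0,0,0,0],[0.0497,-0.3397,0,0,0,0],[0.0497,-0.3397,0,0,0,0],[0.0497,-0.3397,0,0,0,0]]'
python3 -c "
from h import *
to([.517,-.082,.062],103.8)"
```

```text
time_s: 17.22
eef_pos: [0.5171, -0.0805, 0.2597]
eef_rot: [[-0.97, -0.244, -0.0], [-0.244, 0.97, 0.002], [-0.0, 0.002, -1.0]]
ft_force: [-0.8, 0.9, 0.8]
finger_gap: 0.0598
grip_force: 0.0
t 17.22 pos [ 0.5171 -0.0805  0.2597] gap 0.0598 F [-0.8  0.9  0.8] grip 0.0 -> shift [ 0.0005 -0.0018  0.1977] turn [0.0018 0.0001 0.0053]
```

```bash
python3 -m handwheel '[[0,-0.001,0.01,0,0,0],[0,-0.002,0.03,0,0,0],[0,-0.002,0.05,0,0,0],[0,-0.002,0.07,0,0,0],[0,-0.002,0.09,0,0,0],[0,-0.002,0.11,0,0,0],[0,-0.002,0.13,0,0,0],[0,-0.002,0.15,0,0,0],[0,-0.002,0.167,0,0,0],[0,-0.002,0.18,0,0,0],[0,-0.002,0.19,0,0,0],[0,-0.002,0.195,0,0,0],[0,-0.002,0.197,0,0,0],[0,-0.002,0.197,0,0,0],[0,-0.002,0.197,0,0,0]]'
python3 -m handwheel '[[0,0,0,0,0,0],[0,0,0,0,0,0],[0,0,0,0,0,0],[0,0,0,0,0,0],[0,0,0,0,0,0],[0,0,0,0,0,0],[0,0,0,0,0,0],[0,0,0,0,0,0],[0,0,0,0,0,0],[0,0,0,0,0,0]]' 1 40
python3 - <<'E'
from h import *
s=status.observe();p=np.array(s['eef_pos']);R=np.array(s['eef_rot'])
# arc: knob at angle .3 -> pi/2 about pivot, fixture x axis yaw 13.8
a=np.radians(13.8);fx=np.array([np.cos(a),np.sin(a),0])
pos=lambda t:.12*(-np.cos(.3+t)*fx+np.sin(.3+t)*np.array([0,0,1]))
for t in np.arange(0,1.28,.05).tolist()+[1.27]: print(round(t,2),(R.T@(pos(t)-pos(0))).round(4).tolist())
to([.63,-.055,.146],103.8)
E
```

```text
time_s: 18.47
eef_pos: [0.518, -0.0836, 0.0634]
eef_rot: [[-0.97, -0.242, 0.001], [-0.242, 0.97, 0.001], [-0.001, 0.001, -1.0]]
ft_force: [0.4, -0.4, 1.0]
finger_gap: 0.0599
grip_force: 0.0
time_s: 19.3
eef_pos: [0.5177, -0.0829, 0.0636]
eef_rot: [[-0.97, -0.242, 0.0], [-0.242, 0.97, 0.003], [-0.001, 0.002, -1.0]]
ft_force: [-3.4, 2.4, 7.1]
finger_gap: 0.0295
grip_force: 39.5
0.0 [0.0, 0.0, 0.0]
0.05 [-0.0019, 0.0, -0.0057]
0.1 [-0.0041, 0.0, -0.0113]
0.15 [-0.0066, 0.0, -0.0167]
0.2 [-0.0094, 0.0, -0.0221]
0.25 [-0.0124, 0.0, -0.0272]
0.3 [-0.0156, 0.0, -0.0323]
0.35 [-0.0191, 0.0, -0.0371]
0.4 [-0.0229, 0.0, -0.0418]
0.45 [-0.0269, 0.0, -0.0463]
0.5 [-0.0311, -0.0, -0.0506]
0.55 [-0.0355, -0.0, -0.0547]
0.6 [-0.0401, -0.0, -0.0585]
0.65 [-0.0449, -0.0, -0.0621]
0.7 [-0.0499, -0.0, -0.0655]
0.75 [-0.055, -0.0001, -0.0686]
0.8 [-0.0603, -0.0001, -0.0714]
0.85 [-0.0657, -0.0001, -0.074]
0.9 [-0.0712, -0.0001, -0.0763]
0.95 [-0.0769, -0.0001, -0.0783]
1.0 [-0.0826, -0.0001, -0.0801]
1.05 [-0.0884, -0.0002, -0.0815]
1.1 [-0.0943, -0.0002, -0.0827]
1.15 [-0.1003, -0.0002, -0.0836]
1.2 [-0.1062, -0.0002, -0.0841]
1.25 [-0.1122, -0.0002, -0.0844]
1.27 [-0.1146, -0.0003, -0.0844]
t 19.3 pos [ 0.5177 -0.0829  0.0636] gap 0.0295 F [-3.4  2.4  7.1] grip 39.52228367328644 -> shift [-1.158e-01  1.000e-04 -8.230e-02] turn [0.0023 0.001  0.0039]
```

```bash
python3 -m handwheel '[[-0.001,0,-0.003,0,0,0],[-0.0025,0,-0.007,0,0,0],[-0.0041,0,-0.0113,0,0,0],[-0.0066,0,-0.0167,0,0,0],[-0.0094,0,-0.0221,0,0,0],[-0.0124,0,-0.0272,0,0,0],[-0.0156,0,-0.0323,0,0,0],[-0.0191,0,-0.0371,0,0,0],[-0.0229,0,-0.0418,0,0,0],[-0.0269,0,-0.0463,0,0,0],[-0.0311,0,-0.0506,0,0,0],[-0.0355,0,-0.0547,0,0,0],[-0.0401,0,-0.0585,0,0,0],[-0.0401,0,-0.0585,0,0,0],[-0.0401,0,-0.0585,0,0,0]]'
```

```text
time_s: 20.55
eef_pos: [0.556, -0.0732, 0.1215]
eef_rot: [[-0.97, -0.242, -0.002], [-0.242, 0.97, 0.002], [0.001, 0.003, -1.0]]
ft_force: [-3.1, 7.0, -3.9]
finger_gap: 0.0295
grip_force: 40.8
```

```bash
python3 -m handwheel '[[-0.0024,0,-0.0018,0,0,0],[-0.0048,0,-0.0036,0,0,0],[-0.0098,0,-0.007,0,0,0],[-0.0149,0,-0.0101,0,0,0],[-0.0202,0,-0.0129,0,0,0],[-0.0256,0,-0.0155,0,0,0],[-0.0311,0,-0.0178,0,0,0],[-0.0368,0,-0.0198,0,0,0],[-0.0425,0,-0.0216,0,0,0],[-0.0483,0,-0.023,0,0,0],[-0.0542,0,-0.0242,0,0,0],[-0.0602,0,-0.0251,0,0,0],[-0.0661,0,-0.0256,0,0,0],[-0.0715,0,-0.0259,0,0,0],[-0.0745,0,-0.0259,0,0,0],[-0.0745,0,-0.0259,0,0,0],[-0.0745,0,-0.0259,0,0,0],[-0.0745,0,-0.0259,0,0,0]]'
python3 - <<'E'
from h import *
f=[]
for n,R in(('side',(235,130,355,250)),('top',(195,180,355,285))):
    im,d=eyes.get_image(n);W=cloud(n,d)
    H=cv2.cvtColor(im,cv2.COLOR_RGB2HSV);h,s,v=[H[...,i].astype(int) for i in range(3)];z=W[...,2]
    near=(np.hypot(W[...,0]-.606,W[...,1]-.038)<.037)&(z>.12)&(z<.2)
    P=W[near]; print(n,'rim z',np.percentile(P[:,2],[90,95,98]).round(4),circ(P[P[:,2]>np.percentile(P[:,2],98)-.012]).round(4))
    r=((h<5)|(h>174))&(s>150)&(z>.1)&(z<.22)&(np.hypot(W[...,0]-.63,W[...,1]+.055)<.05);P=W[r]
    if len(P)>5:print(n,'knob',len(P),np.median(P,0).round(4),P.min(0).round(4),P.max(0).round(4))
    y=(np.hypot(W[...,0]-.485,W[...,1]-.26)<.05)&(h>14)&(h<32)&(s>150)&(z>.09)&(z<.2);P=W[y];print('handle',np.median(P,0).round(4),P[:,2].max().round(3))
    f.append(cv2.resize(im[R[1]:R[3],R[0]:R[2]],(390,390 if n=='side' else 256)))
f[1]=cv2.copyMakeBorder(f[1],0,134,0,0,0);cv2.imwrite('pics/end.png',np.hstack(f)[:,:,::-1])
to([.63,-.055,.146],103.8)
E
```

```text
time_s: 22.05
eef_pos: [0.6278, -0.0549, 0.1475]
eef_rot: [[-0.97, -0.242, -0.003], [-0.242, 0.97, 0.003], [0.002, 0.003, -1.0]]
ft_force: [-6.4, 6.7, -0.9]
finger_gap: 0.0293
grip_force: 39.9
side rim z [0.1683 0.1701 0.1709] [0.6047 0.0367 0.0308]
side knob 72 [ 0.6136 -0.0598  0.1733] [ 0.6036 -0.074   0.1612] [ 0.6298 -0.0383  0.1802]
handle [0.4806 0.2547 0.1494] 0.185
top rim z [0.1725 0.1741 0.176 ] [0.6061 0.0389 0.0308]
handle [0.4823 0.2565 0.1756] 0.187
t 22.15 pos [ 0.6278 -0.0549  0.1475] gap 0.0293 F [-6.2  5.7 -1.1] grip 39.88335192203522 -> shift [-0.0021 -0.0006  0.0015] turn [ 0.0035 -0.0018  0.0038]
```

View pics/end.png

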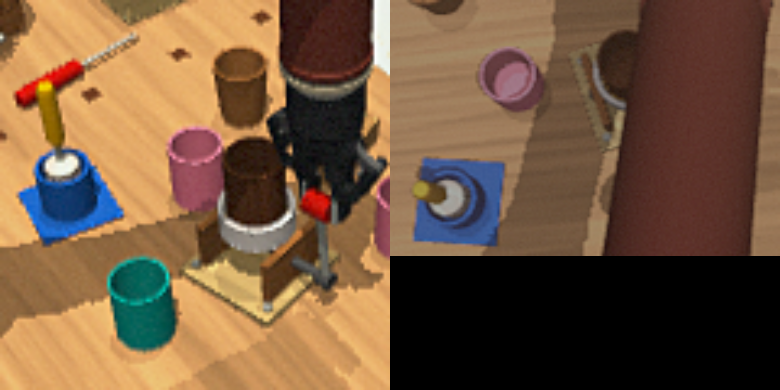

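The lever stands upright with the knob gripped, the rim has risen from 0.158 to about 0.171, and the brush still stands in the blue cup. I hold for a moment, then hand in.

```bash
python3 -m handwheel '[[-0.001,0,0,0,0,0],[-0.001,0,0,0,0,0],[-0.001,0,0,0,0,0],[-0.001,0,0,0,0,0],[-0.001,0,0,0,0,0],[-0.001,0,0,0,0,0],[-0.001,0,0,0,0,0],[-0.001,0,0,0,0,0]]'
python3 -c "
from cell import job
print(job.finish_job())"
```

```text
time_s: 22.82
eef_pos: [0.6285, -0.0547, 0.1475]
eef_rot: [[-0.97, -0.242, -0.003], [-0.242, 0.97, 0.003], [0.002, 0.004, -1.0]]
ft_force: [-8.0, 6.0, -0.1]
finger_gap: 0.0295
grip_force: 40.1
the job is handed in; nothing more can be done
None
```

I brushed the beaker out twice, stood the brush back in its stand and let it go, and handed the job in at 22.8 s with the lever gripped upright and the beaker lifted about 13 mm; no verdict came back.

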